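# Restock four hex spacers into their length-gauge trays

## Task

Put the four loose silver hex spacers back into stock by length: lay each one flat in the black slot of the yellow tray that is cut for its length, the shortest in the shortest slot and so on up to the longest, each lying fully down on the slot floor. Do not knock over the small oil bottle that stands among them.

Things in the scene. Friction and masses are not known exactly. Their poses are not given: they have to be found in the camera images.
- spacer40: Loose silver hexagonal metal spacer, 40 mm long overall, 22 mm across flats (25.4 mm across corners), lying on a flat, so 22 mm high; the last 10 mm at its +x end is a dark 14 mm threaded stud, included in the 40 mm. Origin at its middle (mid-length, on the axis, 11 mm above what it lies on); own x along its length. About 74 g.
- spacer60: Loose silver hexagonal metal spacer, 60 mm long overall, 22 mm across flats (25.4 mm across corners), lying on a flat, so 22 mm high; the last 10 mm at its +x end is a dark 14 mm threaded stud, included in the 60 mm. Origin at its middle (mid-length, on the axis, 11 mm above what it lies on); own x along its length. About 96 g.
- spacer80: Loose silver hexagonal metal spacer, 80 mm long overall, 22 mm across flats (25.4 mm across corners), lying on a flat, so 22 mm high; the last 10 mm at its +x end is a dark 14 mm threaded stud, included in the 80 mm. Origin at its middle (mid-length, on the axis, 11 mm above what it lies on); own x along its length. About 118 g.
- spacer100: Loose silver hexagonal metal spacer, 100 mm long overall, 22 mm across flats (25.4 mm across corners), lying on a flat, so 22 mm high; the last 10 mm at its +x end is a dark 14 mm threaded stud, included in the 100 mm. Origin at its middle (mid-length, on the axis, 11 mm above what it lies on); own x along its length. About 140 g.
- tray40: Fixed yellow tray for the 40 mm spacer, 140 x 60 mm outside like all four, 10 mm high, with a black-floored slot 56 mm long (along its own x) and 36 mm wide in its middle. Slot floor 4 mm above the table, rim 10 mm above it. Origin on the table under the middle of the slot, z up.
- tray60: Fixed yellow tray for the 60 mm spacer, 140 x 60 mm outside like all four, 10 mm high, with a black-floored slot 76 mm long (along its own x) and 36 mm wide in its middle. Slot floor 4 mm above the table, rim 10 mm above it. Origin on the table under the middle of the slot, z up.
- tray80: Fixed yellow tray for the 80 mm spacer, 140 x 60 mm outside like all four, 10 mm high, with a black-floored slot 96 mm long (along its own x) and 36 mm wide in its middle. Slot floor 4 mm above the table, rim 10 mm above it. Origin on the table under the middle of the slot, z up.
- tray100: Fixed yellow tray for the 100 mm spacer, 140 x 60 mm outside like all four, 10 mm high, with a black-floored slot 116 mm long (along its own x) and 36 mm wide in its middle. Slot floor 4 mm above the table, rim 10 mm above it. Origin on the table under the middle of the slot, z up.
- oiler: Small loose white oil bottle with a red cap standing among the trays, 32 mm diameter, 70 mm high; origin at the centre of its underside, z up. It stays standing.
Not all that is in view belongs to the job. What is shaped like the spacer40 but pink or purple is not meant.

How it is judged:
By the outcome, as a careful person would: the job done as asked, in the order asked, and still so for the second after the job is handed in, with the robot touching nothing.
It also fails if it takes over 120 s, if anything falls off the work surface, if the arm or the gripper's body presses on something with over 40 N, if the wrist force passes 120 N, or if a joint passes its speed limit or range.

## Robot

A 6-joint arm with a two-finger parallel gripper is mounted at the origin on the work surface. World frame = base frame: x ahead of the robot, y to its left, z up, the work surface at z = 0. Lengths are in mm, angles in rad, forces in N, time in s.
With the tool pointing down it reaches from about 200 to 875 mm from the base axis. Payload 3.4 kg.
Tool frame: the origin (TCP) lies at the very end of the fingers, on their centre line; the grasp point (between the pads) lies 19 mm behind it; z points along the fingers, y is the direction in which the jaws open and shut (so a half turn about z gives the same grasp; the last joint's range is limited). The gripper opens to 94 mm and grips with 3 to 60 N. Pads are 16 mm wide; open, the fingers measure 119 mm over their backs; the gripper's body (75 mm by 177 mm) begins 78 mm behind the grasp point.
Start: joints at [-1.261, 0.276, 1.505, -0, 1.361, -0.121], TCP at [240.123, -522.5, 205.493] pointing down, gripper open.
Joint ranges: [-2.89, 2.89], [-0.75, 2.08], [0.22, 2.7], [-1.18, 4.32], [0.11, 2.71], [-2.7, 2.7]. Speed limits (rad/s): [2.57, 2.57, 3.14, 3.14, 3.14, 3.14].

## Interface

Orientations are given as a unit quaternion [x, y, z, w].
In Python, from cell import sense, vision, order, boxes_of gives the robot as it stands. The module is installed in compiled form; this text tells all that it offers.
- The arm moves only by the tool play_rows, never from a script. Its argument "commands" is a list of rows, each an object with "jaw": the closure, from -1 (fully open) to 1 (shut), so that 0 is half open; "linear": the shift along the world's x, y, z in mm, a list of three; "spin": the turn about the world's z in degrees. A call has 1 to 12 rows; each row is the pose to reach, as a shift and turn from the pose commanded when the call began; what a row does not reach only later rows make up. A row lasts 1/12 s, in which the tool goes at most 41.7 mm and 7.16 degrees, less where a joint would pass 70% of its speed; a pose out of reach is approached as far as the arm can. A call with a gripper value outside its range is refused whole. The fingers move at their own pace and stop on an object; the grip force is fixed at half the most. Time passes only in rows, so rows that repeat a pose let the fingers close. It gives the time, the measured TCP pose, the force and the opening at its end, in the units of the state.
- sense(): the state, without advancing time (a new reading comes with each control period).
- vision.get_image(name): name is "side" or "top" or "wrist"; returns (picture, depth): 384x512x3 uint8, red, green, blue; 384x512 float32, mm along the optical axis (not along the pixel's ray), 0 where there is no reading.
- vision.get_calibration(name): a dict with "K" (3x3 intrinsics, pixels), "k1" (the pictures are not rectified: a ray, as slopes to the right and down, at radius r is drawn at 1 + k1 r^2 times it, then the intrinsics apply), "extrinsics" (4x4, takes a point from camera to world coordinates). Camera axes: x right, y down, z forward; pixel columns grow to the right and rows downward; lengths in mm; the calibration is good to about 2 mm. A picture is of the moment at which its call begins: read the wrist's pose just before it. get_calibration takes no time and is no camera call; for the wrist camera it gives the pose at the moment of the call.
- order.job_done(): hands the job in, once; it reports no verdict.
Trained networks look in the newest picture that a camera, given by its name, has taken for a name from the list of things; names that differ only in an ending like _2 or _b are one class to them, and where a whole thing is asked for, a point or a joint stands for the part that bears it (a point fixed in the world has none). Each returns a list of dicts, best first, with "confidence" (0 to 1); they miss things now and then, are a little off and sometimes report something else, mostly with a low value. They report only what shows in the picture. A call takes as long as a camera call. They do not tell look-alikes from the thing itself.
- boxes_of(query, camera): "uv" ([column, row] in pixels, amid what is visible of it).
The state is a dict: "clock": time; "qpos": joint angles; "qd": joint speeds; "joint_torque": joint torques, N m; "tool_pos": TCP position; "tcp_rot": TCP orientation; "wrist_force": force on the tool from outside, world axes, zero at the start; "ft_torque": the same for the moment, N m; "width": opening from 0.0 (shut) to 1.0 (fully open).
Only numpy, scipy, OpenCV 4.12 (cv2) and the standard library are available. Lean on these libraries where they do the work, as an engineer would, in place of code of your own. Each camera call takes 0.05 s, during which the arm holds its last target.

## Working session

There is one attempt and no reset: what is moved stays moved. The work goes in short steps, Python scripts to look and compute and a tool call to move; the robot and the scene stay as the last step left them, time stands still between calls to the robot, and variables do not carry over. Pictures are saved under pics/ and viewed, and the job is handed in when it is done.

Besides the shell and the picture viewer there is one more tool, called after "Call:" by a JSON object that holds its "op" and its "data". play_rows: Moves the arm, as the interface text tells. Its arguments: {"type":"object","properties":{"commands":{"type":"array","items":{"type":"object","properties":{"jaw":{"type":"number"},"linear":{"type":"array","items":{"type":"number"}},"spin":{"type":"number"}}}}},"required":["commands"]}

```bash
mkdir -p pics; cat > h.py <<'E'
import numpy as np,cv2
from cell import sense,vision,order,boxes_of
def snap(n,f):
    c=vision.get_calibration(n); p,d=vision.get_image(n)
    cv2.imwrite(f'pics/{f}.png',p[:,:,::-1]); np.savez(f'pics/{f}.npz',p=p,d=d,K=c['K'],k1=c['k1'],E=c['extrinsics'])
    return p,d,c
def load(f):
    z=np.load(f'pics/{f}.npz'); return z['p'],z['d'],dict(K=z['K'],k1=float(z['k1']),extrinsics=z['E'])
def rays(uv,c):
    K=np.array(c['K']);uv=np.atleast_2d(np.array(uv,float))
    return cv2.undistortPoints(uv[:,None,:],K,np.array([c['k1'],0,0,0,0.]))[:,0,:]
def atz(uv,c,z):
    r=rays(uv,c);E=np.array(c['extrinsics']);d=np.c_[r,np.ones(len(r))]@E[:3,:3].T;o=E[:3,3]
    return o+d*((z-o[2])/d[:,2])[:,None]
def withd(uv,c,dep):
    r=rays(uv,c);E=np.array(c['extrinsics']);dep=np.atleast_1d(dep)
    return (np.c_[r,np.ones(len(r))]*dep[:,None])@E[:3,:3].T+E[:3,3]
E
python3 - <<'E'
from h import *
s=sense();print({k:np.round(v,3) for k,v in s.items()})
for n in ['top','side','wrist']:
    p,d,c=snap(n,n+'0')
    print(n,c['k1'],np.round(c['extrinsics'],2).tolist())
    for q in ['spacer40','spacer60','spacer80','spacer100','tray40','tray60','tray80','tray100','oiler']:
        print(q,[(np.round(b['uv']).tolist(),round(b['confidence'],2)) for b in boxes_of(q,n)][:6])
E
```

```text
{'clock': np.float64(0.0), 'qpos': array([-1.261,  0.277,  1.506,  0.   ,  1.361, -0.121]), 'qd': array([-0.   , -0.001,  0.   , -0.002, -0.   , -0.   ]), 'joint_torque': array([-2.0000e-03, -4.0459e+01, -2.3723e+01,  7.0000e-02,  3.5000e-02,
       -0.0000e+00]), 'tool_pos': array([ 239.956, -521.936,  204.62 ]), 'tcp_rot': array([ 0.977,  0.214, -0.   , -0.001]), 'wrist_force': array([ 0.123, -0.754,  0.343]), 'ft_torque': array([ 0.011, -0.045, -0.035]), 'width': np.float64(0.999)}
top -0.04358533269649533 [[0.02, -0.98, 0.19, 381.59], [-1.0, -0.02, 0.02, 22.36], [-0.02, -0.19, -0.98, 1028.52], [0.0, 0.0, 0.0, 1.0]]
spacer40 [([403.0, 252.0], 0.95), ([230.0, 257.0], 0.78), ([391.0, 182.0], 0.78), ([128.0, 174.0], 0.68), ([157.0, 145.0], 0.63)]
spacer60 [([403.0, 252.0], 0.95), ([230.0, 257.0], 0.78), ([391.0, 182.0], 0.78), ([128.0, 174.0], 0.68), ([157.0, 145.0], 0.63)]
spacer80 [([403.0, 252.0], 0.95), ([230.0, 257.0], 0.78), ([391.0, 182.0], 0.78), ([128.0, 174.0], 0.68), ([157.0, 145.0], 0.63)]
spacer100 [([403.0, 252.0], 0.95), ([230.0, 257.0], 0.78), ([391.0, 182.0], 0.78), 
[... 1446 characters left out ...]
 ([259.0, 130.0], 0.42)]
tray60 [([253.0, 288.0], 0.9), ([215.0, 218.0], 0.86), ([297.0, 181.0], 0.68), ([237.0, 166.0], 0.64), ([259.0, 130.0], 0.42)]
tray80 [([253.0, 288.0], 0.9), ([215.0, 218.0], 0.86), ([297.0, 181.0], 0.68), ([237.0, 166.0], 0.64), ([259.0, 130.0], 0.42)]
tray100 [([253.0, 288.0], 0.9), ([215.0, 218.0], 0.86), ([297.0, 181.0], 0.68), ([237.0, 166.0], 0.64), ([259.0, 130.0], 0.42)]
oiler [([220.0, 236.0], 0.85), ([314.0, 139.0], 0.56)]
wrist -0.047517601436887234 [[0.42, -0.88, -0.24, 311.51], [-0.91, -0.4, -0.11, -489.72], [0.0, 0.27, -0.96, 384.27], [0.0, 0.0, 0.0, 1.0]]
spacer40 []
spacer60 []
spacer80 []
spacer100 []
tray40 []
tray60 []
tray80 []
tray100 []
oiler []
```

View pics/top0.png

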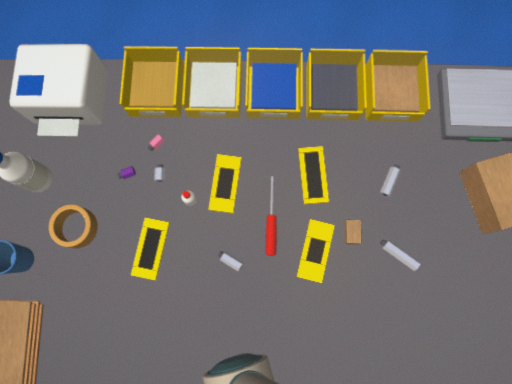

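View pics/side0.png

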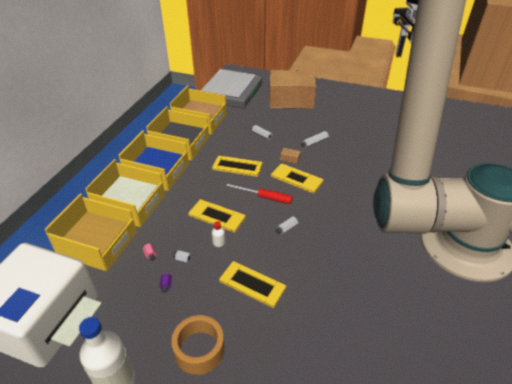

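```bash
python3 - <<'E'
from h import *
p,d,c=load('top0')
cr=p[120:290,100:430,::-1]
cv2.imwrite('pics/top0z.png',cv2.resize(cr,(792,408),interpolation=cv2.INTER_CUBIC))
E
```

```text
(no output)
```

View pics/top0z.png

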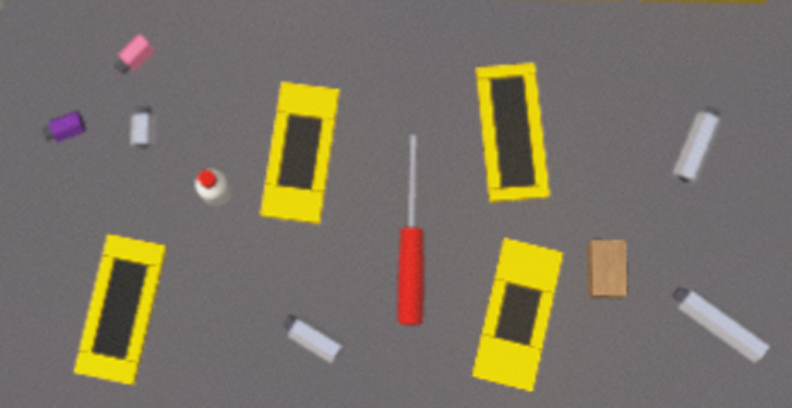

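The top picture shows these items:

| Item | Pixel (column, row) |
|---|---|
| Silver spacer 40 | (158,174) |
| Silver spacer 60 | (231,261) |
| Silver spacer 80 | (390,181) |
| Silver spacer 100 | (401,256) |
| Tray 40 | (315,251) |
| Tray 60 | (225,183) |
| Tray 80 | (151,249) |
| Tray 100 | (313,175) |
| Oiler | (188,197) |

There are three candidates for spacer40: pink (155,142), purple (127,173) and silver (158,174). Only the silver one fits, because pink and purple are excluded, and the enlarged crop confirms it.

Next I'll measure the poses.

```bash
cat >> h.py <<'E'
def world(d,c):
    v,u=np.mgrid[0:384,0:512]; uv=np.c_[u.ravel(),v.ravel()].astype(float)
    return withd(uv,c,d.ravel()).reshape(384,512,3)
def rect(xy):
    (cx,cy),(w,h),a=cv2.minAreaRect(xy.astype(np.float32))
    if w<h: w,h=h,w;a+=90
    a=(a+90)%180-90
    return np.round([cx,cy,w,h,a],1)
E
python3 - <<'E'
from h import *
p,d,c=load('top0')
W=world(d,c)
print('table z',np.round(np.median(W[280:340,100:180,2]),1),np.round(np.median(W[200:230,340:380,2]),1), np.std(W[280:340,100:180,2]))
hsv=cv2.cvtColor(p,cv2.COLOR_RGB2HSV)
S={'s40':(158,174),'s60':(231,261),'s80':(390,181),'s100':(401,256)}
for n,(u,v) in S.items():
    R=32; sl=np.s_[v-R:v+R,u-R:u+R]
    for nm,m in (('depth',(W[sl][:,:,2]>8)&(W[sl][:,:,2]<40)&(hsv[sl][:,:,1]<60)),('bright',(hsv[sl][:,:,2]>140)&(hsv[sl][:,:,1]<60))):
        k,l,st,ce=cv2.connectedComponentsWithStats(m.astype(np.uint8))
        j=l[R,R]; 
        if j==0: j=1+np.argmin(np.hypot(*(ce[1:]-R).T))
        vv,uu=np.nonzero(l==j); uv=np.c_[uu+u-R,vv+v-R]
        P=atz(uv,c,15)
        print(n,nm,len(uv),rect(P[:,:2]),'mean',P[:,:2].mean(0).round(1),'z',np.percentile(W[uv[:,1],uv[:,0],2],[10,50,90]).round(1))
T={'t40':(315,251),'t60':(225,183),'t80':(151,249),'t100':(313,175)}
m=((hsv[:,:,1]>150)&(hsv[:,:,0]>20)&(hsv[:,:,0]<35)&(hsv[:,:,2]>120)).astype(np.uint8)
for n,(u,v) in T.items():
    R=38
    mm=m[v-R:v+R,u-R:u+R]; k,l,st,ce=cv2.connectedComponentsWithStats(mm)
    j=1+np.argmax(st[1:,4]); vv,uu=np.nonzero(l==j); P=atz(np.c_[uu+u-R,vv+v-R],c,10)
    # slot: hole
    cn,h=cv2.findContours((l==j).astype(np.uint8),cv2.RETR_CCOMP,cv2.CHAIN_APPROX_NONE)
    hol=[x for x,hh in zip(cn,h[0]) if hh[3]>=0]; hol=max(hol,key=cv2.contourArea)[:,0]+[u-R,v-R]
    print(n,rect(P[:,:2]),'slot',rect(atz(hol,c,10)[:,:2]))
u,v=188,197
P=W[v-18:v+18,u-18:u+18].reshape(-1,3);q=P[P[:,2]>62];print('oil top',q.mean(0).round(1),len(q),q[:,2].max())
E
```

```text
table z 0.5 -0.0 51.37095123666238
s40 depth 140 [638.3 274.8  40.8  22.2   3.7] mean [636.2 275.3] z [12.5 19.9 23.9]
s40 bright 97 [635.7 279.6  30.7  17.2   3.8] mean [635.1 279.3] z [ 6.2 21.3 24.1]
s60 depth 262 [430.8  96.8  60.3  25.2  60.2] mean [429.8  95.3] z [13.2 19.8 23.7]
s60 bright 193 [426.3  94.5  51.   20.2  60.7] mean [426.2  94.4] z [13.9 21.2 24.3]
s80 depth 326 [ 631.5 -286.6   82.5   25.3  -23.4] mean [ 628.8 -285.3] z [12.5 19.3 23.1]
s80 bright 269 [ 629.3 -283.5   73.    22.4  -23.7] mean [ 629.  -283.5] z [13.3 20.3 23.4]
s100 depth 447 [ 452.  -300.4  101.9   25.7   53.6] mean [ 451.  -301.9] z [12.5 19.4 22.6]
s100 bright 389 [ 447.8 -304.2   92.2   23.1   54.8] mean [ 447.9 -304.1] z [13.1 20.1 22.9]
t40 [ 457.1 -104.   140.    60.5  -12.9] slot [ 456.8 -104.6   57.7   38.   -12.8]
t60 [615.5 115.1 140.8  61.   -6.5] slot [615.2 115.   78.   38.3  -6.3]
t80 [453.1 287.5 140.   60.9 -10.2] slot [453.5 287.8  98.   37.9 -10.3]
t100 [640.5 -98.8 141.4  60.6   6. ] slot [640.7 -99.4 118.1  38.1   5.8]
oil top [552.5 178.5 178.3] 53 1028.521331047038
```

Call:
{"op": "play_rows", "data": {"commands": [{"jaw":-1,"linear":[396,799,0],"spin":-21},{"jaw":-1,"linear":[396,799,0],"spin":-21},{"jaw":0,"linear":[396,799,0],"spin":-21},{"jaw":0,"linear":[396,799,0],"spin":-21},{"jaw":0,"linear":[396,799,0],"spin":-21},{"jaw":0,"linear":[396,799,0],"spin":-21},{"jaw":0,"linear":[396,799,0],"spin":-21},{"jaw":0,"linear":[396,799,0],"spin":-21},{"jaw":0,"linear":[396,799,0],"spin":-21},{"jaw":0,"linear":[396,799,0],"spin":-21},{"jaw":0,"linear":[396,799,0],"spin":-21},{"jaw":0,"linear":[396,799,0],"spin":-21}]}}

```text
clock: 2.5
tool_pos: [462.6, -72.6, 205.8]
tcp_rot: [0.999, 0.032, 0.0, 0.0]
wrist_force: [0.7, -0.5, -0.5]
width: 0.501
```

Call:
{"op": "play_rows", "data": {"commands": [{"jaw":0,"linear":[174,349,0],"spin":0},{"jaw":0,"linear":[174,349,0],"spin":0},{"jaw":0,"linear":[174,349,0],"spin":0},{"jaw":0,"linear":[174,349,0],"spin":0},{"jaw":0,"linear":[174,349,0],"spin":0},{"jaw":0,"linear":[174,349,0],"spin":0},{"jaw":0,"linear":[174,349,0],"spin":0},{"jaw":0,"linear":[174,349,0],"spin":0},{"jaw":0,"linear":[174,349,0],"spin":0},{"jaw":0,"linear":[174,349,0],"spin":0},{"jaw":0,"linear":[174,349,0],"spin":0},{"jaw":0,"linear":[174,349,0],"spin":0}]}}

```text
clock: 3.5
tool_pos: [635.8, 274.8, 204.6]
tcp_rot: [0.999, 0.033, -0.001, 0.001]
wrist_force: [-0.2, -1.2, -0.1]
width: 0.5
```

```bash
cat >> h.py <<'E'
def st():
    s=sense();q=s['tcp_rot'];print('t',round(s['clock'],2),'pos',np.round(s['tool_pos'],1),'yaw',round(np.degrees(2*np.arctan2(q[1],q[0])),1),'F',np.round(s['wrist_force'],1),'w',round(s['width']*94,1),'q6',round(s['qpos'][5],2));return s
def wfind(f,uv=None,zmin=6,zmax=40):
    p,d,c=snap('wrist',f) ; W=world(d,c); hsv=cv2.cvtColor(p,cv2.COLOR_RGB2HSV)
    m=((W[:,:,2]>zmin)&(W[:,:,2]<zmax)&(d>0)&(hsv[:,:,1]<60)).astype(np.uint8)
    k,l,s_,ce=cv2.connectedComponentsWithStats(m)
    for j in range(1,k):
        if s_[j,4]>250:
            vv,uu=np.nonzero(l==j);P=W[vv,uu]
            print('comp px',ce[j].round(),s_[j,4],rect(P[:,:2]),'z',np.percentile(P[:,2],[50,95]).round(1))
    b=(hsv[:,:,2]>130)&(hsv[:,:,1]<60)&(m>0)
    k,l,s_,ce=cv2.connectedComponentsWithStats(b.astype(np.uint8))
    for j in range(1,k):
        if s_[j,4]>250:
            vv,uu=np.nonzero(l==j);P=W[vv,uu]; print('bright',ce[j].round(),rect(P[:,:2]))
E
python3 - <<'E'
from h import *
st();wfind('w1')
E
```

```text
t 3.5 pos [635.8 274.8 204.6] yaw 3.8 F [-0.2 -1.2 -0.1] w 47.0 q6 1.81
comp px [132.  43.] 855 [794.  441.1 109.1  47.1 -33.4] z [26.  38.8]
comp px [370.  30.] 3763 [833.6 146.6 117.5  66.  -89.4] z [39.2 39.9]
comp px [ 56. 172.] 773 [626.9 561.   70.4  33.7  17.4] z [23.3 38.4]
comp px [253. 177.] 463 [640.4 274.8  40.5  24.4   3.4] z [19.7 22.4]
comp px [431. 221.] 276 [5.887e+02 9.000e-01 9.510e+01 7.000e+00 3.000e-01] z [14.5 16.2]
bright [371.  28.] [833.2 146.6 117.8  65.7 -88.8]
bright [253. 180.] [635.4 275.3  30.5  22.9   3.2]
bright [431. 222.] [5.884e+02 9.000e-01 9.450e+01 7.000e+00 3.000e-01]
```

View pics/w1.png

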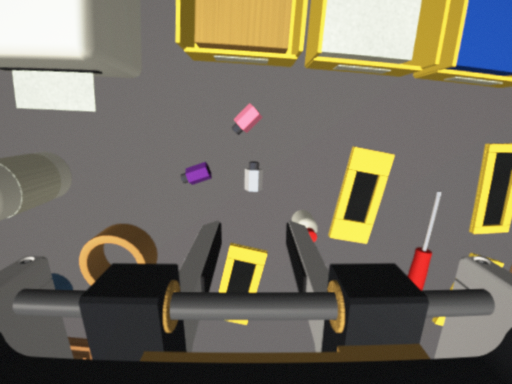

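The wrist picture shows the silver spacer40 at (253,177), measured at (640,275). The top view gave (638,275), so they agree. Purple is at (196,173) and pink at (246,118), both clear. The oiler is at (306,225). I'll descend on the silver one.

Call:
{"op": "play_rows", "data": {"commands": [{"jaw":0,"linear":[1,0,-40],"spin":0},{"jaw":0,"linear":[1,0,-80],"spin":0},{"jaw":0,"linear":[1,0,-120],"spin":0},{"jaw":0,"linear":[1,0,-155],"spin":0},{"jaw":0,"linear":[1,0,-180],"spin":0},{"jaw":0,"linear":[1,0,-194],"spin":0},{"jaw":0,"linear":[1,0,-194],"spin":0},{"jaw":0,"linear":[1,0,-194],"spin":0},{"jaw":0,"linear":[1,0,-194],"spin":0}]}}

```text
clock: 4.3
tool_pos: [638.2, 273.7, 13.4]
tcp_rot: [1.0, 0.032, 0.001, -0.0]
wrist_force: [-0.1, 1.2, 0.1]
width: 0.498
```

```bash
python3 - <<'E'
from h import *
for i in range(3): st(); snap('wrist','w2')
E
```

```text
t 4.3 pos [638.2 273.7  13.4] yaw 3.6 F [-0.1  1.2  0.1] w 46.8 q6 1.81
t 4.35 pos [638.5 274.1  13.8] yaw 3.6 F [-0.1  0.4  0.5] w 47.4 q6 1.81
t 4.4 pos [638.5 274.3  13.8] yaw 3.6 F [ 0.3  0.1 -0.9] w 47.0 q6 1.81
```

View pics/w2.png

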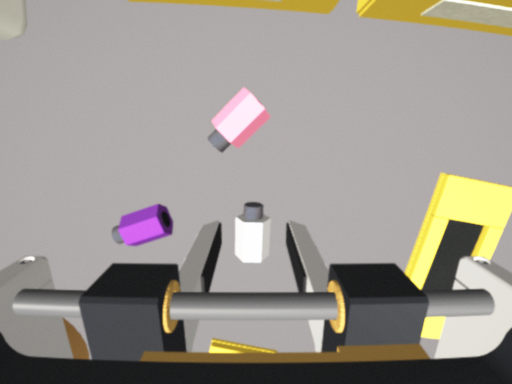

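The spacer sits between the fingers at (253,235), well centred. I'll lower to mid-height, close and lift.

Call:
{"op": "play_rows", "data": {"commands": [{"jaw":0,"linear":[0,0,-6],"spin":0},{"jaw":0,"linear":[0,0,-6],"spin":0},{"jaw":0,"linear":[0,0,-6],"spin":0},{"jaw":0.3,"linear":[0,0,-6],"spin":0},{"jaw":1,"linear":[0,0,-6],"spin":0},{"jaw":1,"linear":[0,0,-6],"spin":0},{"jaw":1,"linear":[0,0,-6],"spin":0},{"jaw":1,"linear":[0,0,-6],"spin":0},{"jaw":1,"linear":[0,0,-6],"spin":0},{"jaw":1,"linear":[0,0,-6],"spin":0}]}}

```text
clock: 5.28
tool_pos: [637.2, 274.4, 5.5]
tcp_rot: [0.999, 0.032, 0.0, -0.0]
wrist_force: [0.6, 0.5, 0.0]
width: 0.251
```

```bash
python3 - <<'E'
from h import *
for i in range(3): st(); snap('wrist','w3')
E
```

```text
t 5.28 pos [637.2 274.4   5.5] yaw 3.7 F [0.6 0.5 0. ] w 23.6 q6 1.81
t 5.33 pos [637.1 274.4   5.5] yaw 3.7 F [ 1.   0.5 -0.1] w 23.9 q6 1.81
t 5.38 pos [637.1 274.5   5.5] yaw 3.7 F [-0.3 -0.6  1.2] w 24.3 q6 1.81
```

Call:
{"op": "play_rows", "data": {"commands": [{"jaw":1,"linear":[0,0,20],"spin":0},{"jaw":1,"linear":[0,0,50],"spin":0},{"jaw":1,"linear":[0,0,90],"spin":0},{"jaw":1,"linear":[0,0,100],"spin":0},{"jaw":1,"linear":[0,0,100],"spin":0}]}}

```text
clock: 5.85
tool_pos: [639.8, 275.2, 109.8]
tcp_rot: [0.999, 0.032, 0.004, -0.001]
wrist_force: [0.4, 0.4, -0.8]
width: 0.255
```

```bash
python3 - <<'E'
from h import *
for i in range(2): st(); snap('wrist','w4')
E
```

```text
t 5.85 pos [639.8 275.2 109.8] yaw 3.7 F [ 0.4  0.4 -0.8] w 24.0 q6 1.81
t 5.9 pos [637.9 274.6 106.9] yaw 3.7 F [-0.8  0.  -1. ] w 23.8 q6 1.81
```

View pics/w4.png

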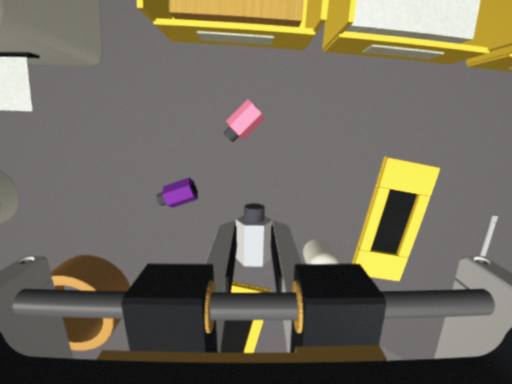

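spacer40 is held between the pads at (254,240) and level. Now to tray40 at (457,-104), yaw -12.9°.

Call:
{"op": "play_rows", "data": {"commands": [{"jaw":1,"linear":[0,0,20],"spin":0},{"jaw":1,"linear":[-180,-379,20],"spin":-16.6},{"jaw":1,"linear":[-180,-379,20],"spin":-16.6},{"jaw":1,"linear":[-180,-379,20],"spin":-16.6},{"jaw":1,"linear":[-180,-379,20],"spin":-16.6},{"jaw":1,"linear":[-180,-379,20],"spin":-16.6},{"jaw":1,"linear":[-180,-379,20],"spin":-16.6},{"jaw":1,"linear":[-180,-379,20],"spin":-16.6},{"jaw":1,"linear":[-180,-379,20],"spin":-16.6},{"jaw":1,"linear":[-180,-379,20],"spin":-16.6},{"jaw":1,"linear":[-180,-379,20],"spin":-16.6},{"jaw":1,"linear":[-180,-379,20],"spin":-16.6}]}}

```text
clock: 6.95
tool_pos: [452.2, -109.3, 123.1]
tcp_rot: [0.993, -0.115, -0.003, 0.001]
wrist_force: [-0.2, -0.0, -1.2]
width: 0.252
```

Call:
{"op": "play_rows", "data": {"commands": [{"jaw":1,"linear":[0,0,0],"spin":0},{"jaw":1,"linear":[0,0,0],"spin":0},{"jaw":1,"linear":[0,0,0],"spin":0}]}}

```text
clock: 7.2
tool_pos: [457.0, -103.3, 124.5]
tcp_rot: [0.994, -0.112, -0.001, -0.001]
wrist_force: [-0.8, 1.1, -0.9]
width: 0.252
```

```bash
python3 - <<'E'
from h import *
for i in range(2): st(); snap('wrist','w5')
E
```

```text
t 7.2 pos [ 457.  -103.3  124.5] yaw -12.9 F [-0.8  1.1 -0.9] w 23.7 q6 1.42
t 7.25 pos [ 457.3 -103.1  124.7] yaw -12.8 F [-0.4 -0.9 -0.7] w 23.6 q6 1.42
```

View pics/w5.png

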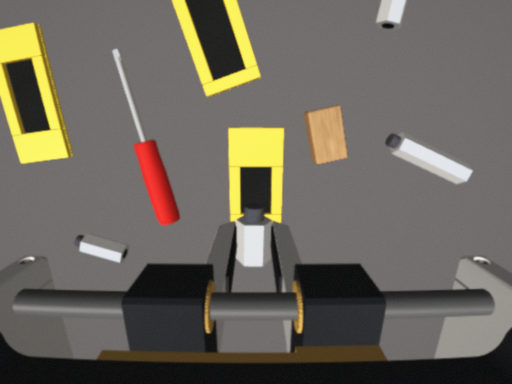

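The held spacer is in line with tray40's slot (slot (256,190), spacer (254,240)). I'll lower to a tip height of about 11 mm and release.

Call:
{"op": "play_rows", "data": {"commands": [{"jaw":1,"linear":[-1,-1,-40],"spin":0},{"jaw":1,"linear":[-1,-1,-75],"spin":0},{"jaw":1,"linear":[-1,-1,-100],"spin":0},{"jaw":1,"linear":[-1,-1,-111],"spin":0},{"jaw":1,"linear":[-1,-1,-113],"spin":0},{"jaw":1,"linear":[-1,-1,-113],"spin":0},{"jaw":1,"linear":[-1,-1,-113],"spin":0}]}}

```text
clock: 7.88
tool_pos: [457.2, -105.2, 13.1]
tcp_rot: [0.994, -0.112, 0.001, 0.0]
wrist_force: [-0.2, -0.4, -0.4]
width: 0.253
```

```bash
python3 - <<'E'
from h import *
for i in range(2): st(); snap('wrist','w6')
E
```

```text
t 7.88 pos [ 457.2 -105.2   13.1] yaw -12.8 F [-0.2 -0.4 -0.4] w 23.8 q6 1.42
t 7.93 pos [ 457.4 -105.5   13.5] yaw -12.9 F [-0.4 -0.5 -0.7] w 23.7 q6 1.42
```

View pics/w6.png

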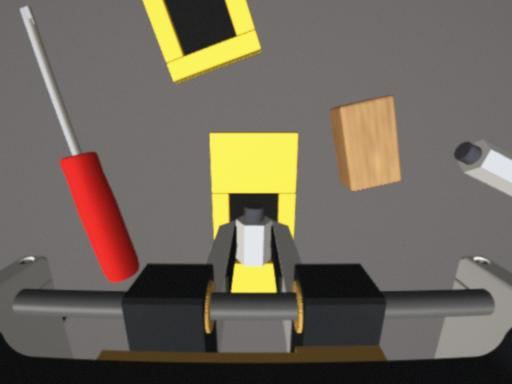

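Call:
{"op": "play_rows", "data": {"commands": [{"jaw":1,"linear":[0,0,-2],"spin":0},{"jaw":1,"linear":[0,0,-2],"spin":0},{"jaw":1,"linear":[0,0,-2],"spin":0},{"jaw":1,"linear":[0,0,-2],"spin":0}]}}

```text
clock: 8.32
tool_pos: [456.2, -105.7, 10.8]
tcp_rot: [0.994, -0.113, 0.0, 0.0]
wrist_force: [0.3, -0.1, -0.1]
width: 0.251
```

```bash
python3 - <<'E'
from h import *
for i in range(2): st(); snap('wrist','w6')
E
```

```text
t 8.32 pos [ 456.2 -105.7   10.8] yaw -12.9 F [ 0.3 -0.1 -0.1] w 23.6 q6 1.42
t 8.37 pos [ 456.2 -105.7   10.7] yaw -12.9 F [-0.4  0.7 -1.4] w 23.8 q6 1.42
```

Call:
{"op": "play_rows", "data": {"commands": [{"jaw":0.4,"linear":[0,0,0],"spin":0},{"jaw":0.3,"linear":[0,0,0],"spin":0},{"jaw":0.2,"linear":[0,0,0],"spin":0},{"jaw":0.1,"linear":[0,0,0],"spin":0},{"jaw":0,"linear":[0,0,0],"spin":0},{"jaw":0,"linear":[0,0,20],"spin":0},{"jaw":0,"linear":[0,0,60],"spin":0},{"jaw":0,"linear":[0,0,100],"spin":0},{"jaw":0,"linear":[0,0,115],"spin":0},{"jaw":0,"linear":[0,0,115],"spin":0},{"jaw":0,"linear":[0,0,115],"spin":0}]}}

```text
clock: 9.33
tool_pos: [456.5, -105.7, 126.1]
tcp_rot: [0.994, -0.112, 0.001, 0.0]
wrist_force: [-0.1, 0.1, -0.7]
width: 0.504
```

```bash
python3 - <<'E'
from h import *
st(); wfind('w7',zmin=14)
E
```

```text
t 9.33 pos [ 456.5 -105.7  126.1] yaw -12.9 F [-0.1  0.1 -0.7] w 47.4 q6 1.42
comp px [388.  12.] 557 [ 608.1 -275.3   26.1   22.4  -22.7] z [20.8 22.6]
comp px [127.  96.] 422 [ 5.884e+02 -2.000e-01  9.350e+01  6.700e+00 -2.000e-01] z [15.1 16.4]
comp px [427. 157.] 1636 [ 455.5 -301.2  100.7   23.    54.9] z [20.9 22.6]
comp px [254. 194.] 726 [ 459.3 -106.5   40.3   24.5  -14.5] z [23.7 26.3]
comp px [ 98. 248.] 766 [434.8  93.7  60.9  22.   55.4] z [20.6 22.4]
bright [388.  11.] [ 608.4 -275.7   24.2   22.9  -20.5]
bright [127.  96.] [ 5.884e+02 -2.000e-01  9.350e+01  6.700e+00 -3.000e-01]
bright [429. 159.] [ 451.9 -304.3   91.5   21.5   54. ]
bright [253. 197.] [ 455.  -104.5   30.1   22.7  -13. ]
bright [ 98. 251.] [431.3  92.7  54.2  15.   59.4]
```

View pics/w7.png

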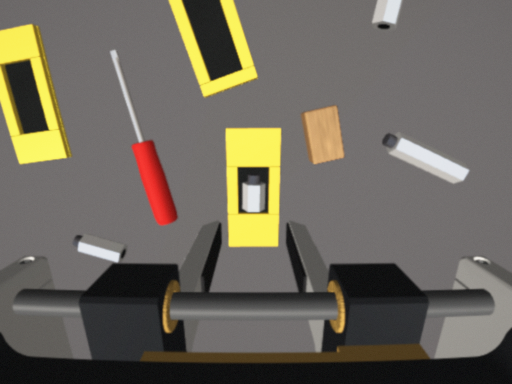

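spacer40 lies in its slot at (253,195), top at about 26 mm, which is floor plus 22. Next is spacer60 at about (431,95), yaw 60°.

Call:
{"op": "play_rows", "data": {"commands": [{"jaw":0,"linear":[-25,201,0],"spin":73},{"jaw":0,"linear":[-25,201,0],"spin":73},{"jaw":0,"linear":[-25,201,0],"spin":73},{"jaw":0,"linear":[-25,201,0],"spin":73},{"jaw":0,"linear":[-25,201,0],"spin":73},{"jaw":0,"linear":[-25,201,0],"spin":73},{"jaw":0,"linear":[-25,201,0],"spin":73},{"jaw":0,"linear":[-25,201,0],"spin":73},{"jaw":0,"linear":[-25,201,0],"spin":73},{"jaw":0,"linear":[-25,201,0],"spin":73},{"jaw":0,"linear":[-25,201,0],"spin":73},{"jaw":0,"linear":[-25,201,0],"spin":73}]}}

```text
clock: 10.38
tool_pos: [429.8, 95.3, 123.9]
tcp_rot: [0.866, 0.5, -0.002, -0.001]
wrist_force: [-0.9, -0.3, -0.3]
width: 0.497
```

```bash
python3 - <<'E'
from h import *
st(); wfind('w8',zmin=14);st()
E
```

```text
t 10.38 pos [429.8  95.3 123.9] yaw 60.0 F [-0.9 -0.3 -0.3] w 46.8 q6 0.58
comp px [325.  40.] 350 [567.8 196.4  31.3  15.6 -81. ] z [30.  39.4]
comp px [255. 194.] 939 [432.8  95.8  60.   22.4  60.7] z [20.8 22.5]
comp px [414. 196.] 331 [5.889e+02 1.000e+00 9.170e+01 6.100e+00 2.000e-01] z [15.1 16.5]
bright [325.  39.] [567.9 196.5  31.2  15.3 -81. ]
bright [254. 197.] [429.1  92.1  50.8  20.3  57.6]
bright [414. 196.] [5.889e+02 1.000e+00 9.170e+01 6.100e+00 2.000e-01]
t 10.43 pos [430.1  95.3 124.2] yaw 59.9 F [0.4 1.  0.1] w 47.0 q6 0.58
```

View pics/w8.png

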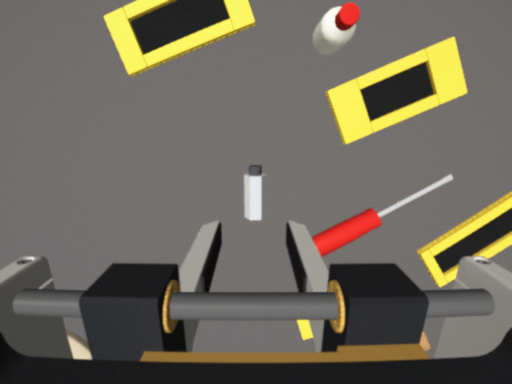

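spacer60 at (254,193) is aligned between the fingers at (432,96). Descend and grip.

Call:
{"op": "play_rows", "data": {"commands": [{"jaw":0,"linear":[1,0,-40],"spin":0},{"jaw":0,"linear":[1,0,-80],"spin":0},{"jaw":0,"linear":[1,0,-105],"spin":0},{"jaw":0,"linear":[1,0,-117],"spin":0},{"jaw":0,"linear":[1,0,-117],"spin":0},{"jaw":0.3,"linear":[1,0,-117],"spin":0},{"jaw":1,"linear":[1,0,-117],"spin":0},{"jaw":1,"linear":[1,0,-117],"spin":0},{"jaw":1,"linear":[1,0,-117],"spin":0},{"jaw":1,"linear":[1,0,-117],"spin":0},{"jaw":1,"linear":[1,0,-117],"spin":0},{"jaw":1,"linear":[1,0,-117],"spin":0}]}}

```text
clock: 11.43
tool_pos: [433.1, 95.5, 9.5]
tcp_rot: [0.866, 0.501, 0.001, 0.001]
wrist_force: [-0.7, 0.6, 6.4]
width: 0.252
```

```bash
python3 - <<'E'
from h import *
st(); snap('wrist','w9');st()
E
```

```text
t 11.43 pos [433.1  95.5   9.5] yaw 60.1 F [-0.7  0.6  6.4] w 23.7 q6 0.58
t 11.48 pos [433.1  95.5   9.5] yaw 60.1 F [-1.8 -0.8  6.5] w 23.7 q6 0.58
```

Call:
{"op": "play_rows", "data": {"commands": [{"jaw":1,"linear":[0,0,20],"spin":0},{"jaw":1,"linear":[0,0,50],"spin":0},{"jaw":1,"linear":[0,0,90],"spin":0},{"jaw":1,"linear":[0,0,120],"spin":0},{"jaw":1,"linear":[0,0,120],"spin":0},{"jaw":1,"linear":[0,0,120],"spin":0}]}}

```text
clock: 11.98
tool_pos: [433.2, 95.4, 130.0]
tcp_rot: [0.866, 0.501, 0.002, 0.001]
wrist_force: [0.8, -0.0, -1.8]
width: 0.256
```

```bash
python3 - <<'E'
from h import *
st(); snap('wrist','w10');st()
E
```

```text
t 11.98 pos [433.2  95.4 130. ] yaw 60.1 F [ 0.8 -0.  -1.8] w 24.1 q6 0.58
t 12.03 pos [431.6  95.3 128.4] yaw 60.1 F [-0.  -0.2 -1.3] w 24.5 q6 0.58
```

View pics/w10.png

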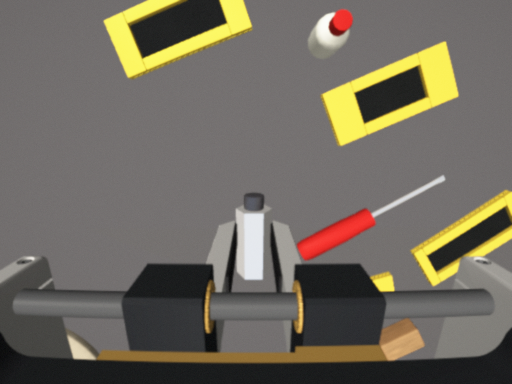

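spacer60 is held level at (254,235). The grip was at tip height 9.5 mm, so it should reach the slot floor at about 13.5 mm. Moving to tray60 at (615,115), yaw -6.4°.

Call:
{"op": "play_rows", "data": {"commands": [{"jaw":1,"linear":[184,20,0],"spin":-66.5},{"jaw":1,"linear":[184,20,0],"spin":-66.5},{"jaw":1,"linear":[184,20,0],"spin":-66.5},{"jaw":1,"linear":[184,20,0],"spin":-66.5},{"jaw":1,"linear":[184,20,0],"spin":-66.5},{"jaw":1,"linear":[184,20,0],"spin":-66.5},{"jaw":1,"linear":[184,20,0],"spin":-66.5},{"jaw":1,"linear":[184,20,0],"spin":-66.5},{"jaw":1,"linear":[184,20,0],"spin":-66.5},{"jaw":1,"linear":[184,20,0],"spin":-66.5},{"jaw":1,"linear":[184,20,0],"spin":-66.5},{"jaw":1,"linear":[184,20,0],"spin":-66.5}]}}

```text
clock: 13.03
tool_pos: [614.7, 115.3, 126.1]
tcp_rot: [0.998, -0.055, -0.002, 0.0]
wrist_force: [-0.5, 0.4, -0.3]
width: 0.254
```

```bash
python3 - <<'E'
from h import *
st(); snap('wrist','w11');st()
E
```

```text
t 13.03 pos [614.7 115.3 126.1] yaw -6.4 F [-0.5  0.4 -0.3] w 23.9 q6 1.76
t 13.08 pos [615.  115.3 126.6] yaw -6.4 F [-0.2 -0.2 -0.5] w 23.8 q6 1.76
```

View pics/w11.png

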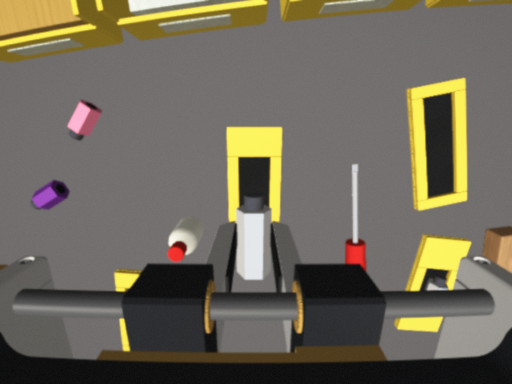

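Spacer60 is aligned with tray60's slot, and the oiler at (185,240) is well outside the finger span. Lowering.

Call:
{"op": "play_rows", "data": {"commands": [{"jaw":1,"linear":[1,0,-40],"spin":0},{"jaw":1,"linear":[1,0,-75],"spin":0},{"jaw":1,"linear":[1,0,-100],"spin":0},{"jaw":1,"linear":[1,0,-110],"spin":0},{"jaw":1,"linear":[1,0,-111],"spin":0},{"jaw":1,"linear":[1,0,-111],"spin":0},{"jaw":1,"linear":[1,0,-111],"spin":0},{"jaw":1,"linear":[1,0,-111],"spin":0},{"jaw":1,"linear":[1,0,-111],"spin":0}]}}

```text
clock: 13.83
tool_pos: [618.3, 115.5, 19.2]
tcp_rot: [0.998, -0.056, 0.002, -0.0]
wrist_force: [0.0, 0.5, -0.3]
width: 0.254
```

```bash
python3 - <<'E'
from h import *
st(); snap('wrist','w12');st()
E
```

```text
t 13.83 pos [618.3 115.5  19.2] yaw -6.4 F [ 0.   0.5 -0.3] w 23.9 q6 1.76
t 13.88 pos [618.  115.5  19. ] yaw -6.4 F [ 0.6 -0.1 -1.8] w 23.7 q6 1.76
```

View pics/w12.png

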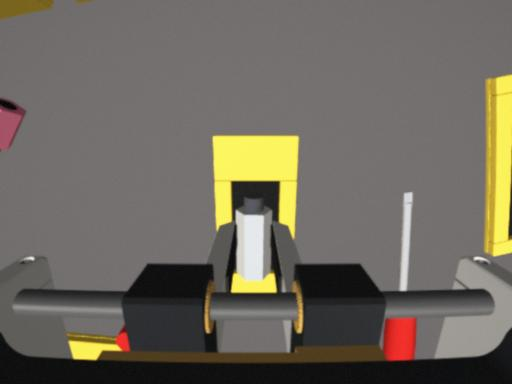

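Call:
{"op": "play_rows", "data": {"commands": [{"jaw":1,"linear":[-2,0,-3],"spin":0},{"jaw":1,"linear":[-2,0,-4],"spin":0},{"jaw":1,"linear":[-2,0,-4],"spin":0},{"jaw":1,"linear":[-2,0,-4],"spin":0},{"jaw":1,"linear":[-2,0,-4],"spin":0}]}}

```text
clock: 14.3
tool_pos: [615.1, 115.4, 13.5]
tcp_rot: [0.998, -0.056, -0.0, 0.0]
wrist_force: [-0.5, -0.4, -1.5]
width: 0.251
```

```bash
python3 - <<'E'
from h import *
st(); snap('wrist','w12');st()
E
```

```text
t 14.3 pos [615.1 115.4  13.5] yaw -6.4 F [-0.5 -0.4 -1.5] w 23.6 q6 1.76
t 14.35 pos [615.1 115.4  13.5] yaw -6.4 F [ 0.1  0.2 -0.9] w 23.6 q6 1.76
```

Call:
{"op": "play_rows", "data": {"commands": [{"jaw":1,"linear":[0,0,-1],"spin":0},{"jaw":1,"linear":[0,0,-1],"spin":0},{"jaw":0.4,"linear":[0,0,-1],"spin":0},{"jaw":0.3,"linear":[0,0,-1],"spin":0},{"jaw":0.2,"linear":[0,0,-1],"spin":0},{"jaw":0.1,"linear":[0,0,-1],"spin":0},{"jaw":0.1,"linear":[0,0,20],"spin":0},{"jaw":0,"linear":[0,0,60],"spin":0},{"jaw":0,"linear":[0,0,100],"spin":0},{"jaw":0,"linear":[0,0,115],"spin":0},{"jaw":0,"linear":[0,0,115],"spin":0},{"jaw":0,"linear":[0,0,115],"spin":0}]}}

```text
clock: 15.35
tool_pos: [615.4, 115.4, 129.2]
tcp_rot: [0.998, -0.056, 0.001, -0.0]
wrist_force: [0.2, -0.4, -0.3]
width: 0.502
```

```bash
python3 - <<'E'
from h import *
st(); wfind('w13',zmin=14);st()
E
```

```text
t 15.35 pos [615.4 115.4 129.2] yaw -6.4 F [ 0.2 -0.4 -0.3] w 47.2 q6 1.76
comp px [179.   6.] 1024 [802.5 156.8 117.8  19.1  80.2] z [38.5 39.9]
comp px [355.   7.] 592 [7.881e+02 3.000e-01 6.420e+01 2.900e+00 8.950e+01] z [30.2 37.9]
comp px [197.  26.] 579 [787.7 150.1  64.1   2.6  89.9] z [30.4 37.9]
comp px [49. 49.] 491 [787.8 299.8  64.7   2.7  89.6] z [30.2 37.9]
comp px [354. 204.] 310 [ 5.886e+02  1.300e+00  9.420e+01  5.800e+00 -5.000e-01] z [15.  16.2]
comp px [253. 196.] 1073 [615.4 115.9  59.9  24.6  -5.8] z [24.2 26.4]
bright [169.   5.] [802.7 162.8 106.3  18.8  79.1]
bright [354. 204.] [ 5.886e+02  1.300e+00  9.420e+01  5.800e+00 -5.000e-01]
bright [253. 199.] [610.5 116.8  50.1  23.2  -6.4]
t 15.4 pos [614.2 115.3 127.6] yaw -6.4 F [ 0.3 -0.  -0.1] w 46.8 q6 1.76
```

View pics/w13.png

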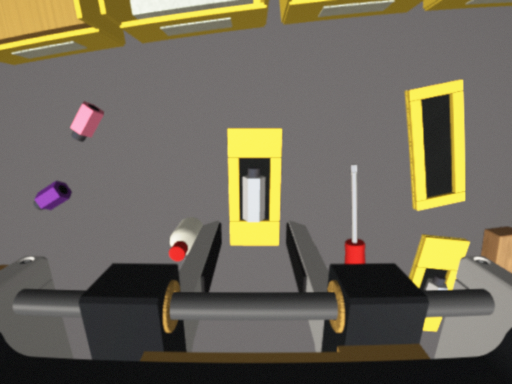

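spacer60 lies in its slot at (253,197), top at 26.4 mm, centred at (615.4,115.9). Next is spacer80 at (631,-286), yaw -23.5°.

Call:
{"op": "play_rows", "data": {"commands": [{"jaw":0,"linear":[16,-401,0],"spin":-17},{"jaw":0,"linear":[16,-401,0],"spin":-17},{"jaw":0,"linear":[16,-401,0],"spin":-17},{"jaw":0,"linear":[16,-401,0],"spin":-17},{"jaw":0,"linear":[16,-401,0],"spin":-17},{"jaw":0,"linear":[16,-401,0],"spin":-17},{"jaw":0,"linear":[16,-401,0],"spin":-17},{"jaw":0,"linear":[16,-401,0],"spin":-17},{"jaw":0,"linear":[16,-401,0],"spin":-17},{"jaw":0,"linear":[16,-401,0],"spin":-17},{"jaw":0,"linear":[16,-401,0],"spin":-17},{"jaw":0,"linear":[16,-401,0],"spin":-17}]}}

```text
clock: 16.4
tool_pos: [629.4, -286.4, 125.2]
tcp_rot: [0.979, -0.204, -0.003, -0.001]
wrist_force: [0.5, 1.5, 0.7]
width: 0.501
```

```bash
python3 - <<'E'
from h import *
st(); wfind('w14',zmin=14);st()
E
```

```text
t 16.4 pos [ 629.4 -286.4  125.2] yaw -23.6 F [0.5 1.5 0.7] w 47.1 q6 1.45
comp px [37. 59.] 5758 [ 848.8 -145.9  104.4   96.7  -89.4] z [39.3 39.9]
comp px [358.  14.] 2235 [ 745.8 -454.8   92.6   34.6   64.9] z [33.7 35.5]
comp px [200.  42.] 585 [ 788.  -299.9   64.3    2.7  -89.7] z [30.9 38.1]
comp px [ 68. 111.] 443 [ 787.7 -149.7   64.6    2.6   90. ] z [30.  38.2]
comp px [254. 191.] 1253 [ 633.4 -287.8   80.7   22.   -24.1] z [20.8 22.4]
bright [35. 57.] [ 849.5 -144.4  101.    95.3  -89.8]
bright [360.  12.] [ 745.2 -455.    88.    29.8   67.5]
bright [200.  42.] [ 788.  -299.9   64.3    2.7  -89.7]
bright [ 68. 111.] [ 787.7 -149.7   64.6    2.6   90. ]
bright [253. 192.] [ 633.  -287.6   79.9   22.   -24.1]
t 16.45 pos [ 629.7 -284.9  125.7] yaw -23.5 F [-0.6  1.5 -0.2] w 46.8 q6 1.45
```

View pics/w14.png

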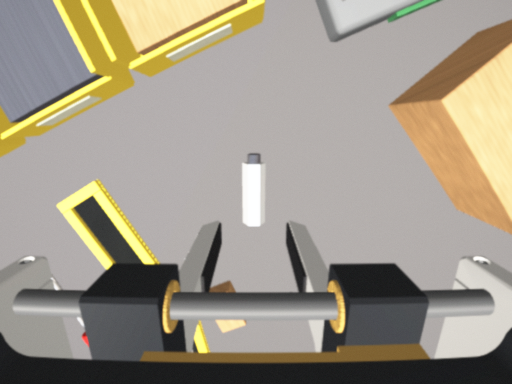

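```bash
python3 - <<'E'
from h import *
p,d,c=load('w14');W=world(d,c)
q=W[25:240,390:512].reshape(-1,3);q=q[(q[:,2]>45)&(q[:,2]<300)]
a=np.radians(-23.5);R=q[:,:2]-[631,-286.5]
along=R@[np.cos(a),np.sin(a)];jaw=R@[np.sin(a),-np.cos(a)]
print('box z',q[:,2].max(),'min jaw offset',jaw.min(), 'with |along|<60',jaw[abs(along)<60].min() if (abs(along)<60).any() else None, np.percentile(along,[0,50,100]))
E
```

```text
box z 92.08566875139186 min jaw offset 146.53419785436 with |along|<60 175.23794203262398 [-25.59441931  79.15381815 165.2362198 ]
```

The brown box is at least 146 mm away along the jaw axis, so it is clear. spacer80 is aligned at (254,191).

Call:
{"op": "play_rows", "data": {"commands": [{"jaw":0,"linear":[2,-1,-40],"spin":0},{"jaw":0,"linear":[2,-1,-80],"spin":0},{"jaw":0,"linear":[2,-1,-105],"spin":0},{"jaw":0,"linear":[2,-1,-118],"spin":0},{"jaw":0,"linear":[2,-1,-119],"spin":0},{"jaw":0,"linear":[2,-1,-119],"spin":0},{"jaw":0,"linear":[2,-1,-119],"spin":0},{"jaw":0,"linear":[2,-1,-119],"spin":0},{"jaw":0,"linear":[2,-1,-119],"spin":0}]}}

```text
clock: 17.2
tool_pos: [634.2, -286.8, 11.3]
tcp_rot: [0.979, -0.203, 0.001, 0.0]
wrist_force: [0.4, -0.1, 0.4]
width: 0.506
```

```bash
python3 - <<'E'
from h import *
st(); snap('wrist','w15');st()
E
```

```text
t 17.2 pos [ 634.2 -286.8   11.3] yaw -23.4 F [ 0.4 -0.1  0.4] w 47.5 q6 1.45
t 17.25 pos [ 634.  -286.8   11.1] yaw -23.4 F [-0.2  0.7  0.1] w 46.6 q6 1.45
```

View pics/w15.png

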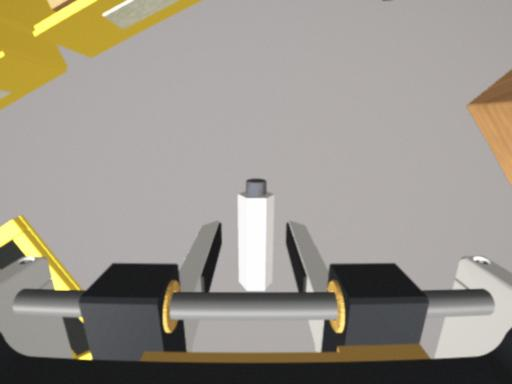

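The spacer is centred between the fingers at (255,240). Down about 2 mm more, then close.

Call:
{"op": "play_rows", "data": {"commands": [{"jaw":0,"linear":[-1,0,-2],"spin":0},{"jaw":0,"linear":[-1,0,-2],"spin":0},{"jaw":0,"linear":[-1,0,-2],"spin":0},{"jaw":0.3,"linear":[-1,0,-2],"spin":0},{"jaw":1,"linear":[-1,0,-2],"spin":0},{"jaw":1,"linear":[-1,0,-2],"spin":0},{"jaw":1,"linear":[-1,0,-2],"spin":0},{"jaw":1,"linear":[-1,0,-2],"spin":0},{"jaw":1,"linear":[-1,0,-2],"spin":0},{"jaw":1,"linear":[-1,0,-2],"spin":0}]}}

```text
clock: 18.08
tool_pos: [632.1, -286.7, 7.5]
tcp_rot: [0.979, -0.203, -0.0, 0.0]
wrist_force: [0.8, -0.8, 0.1]
width: 0.255
```

```bash
python3 - <<'E'
from h import *
st(); snap('wrist','w15');st()
E
```

```text
t 18.08 pos [ 632.1 -286.7    7.5] yaw -23.4 F [ 0.8 -0.8  0.1] w 24.0 q6 1.45
t 18.13 pos [ 632.1 -286.7    7.4] yaw -23.4 F [ 0.6 -0.6  0.4] w 23.7 q6 1.45
```

Call:
{"op": "play_rows", "data": {"commands": [{"jaw":1,"linear":[0,0,20],"spin":0},{"jaw":1,"linear":[0,0,50],"spin":0},{"jaw":1,"linear":[0,0,90],"spin":0},{"jaw":1,"linear":[0,0,130],"spin":0},{"jaw":1,"linear":[0,0,130],"spin":0},{"jaw":1,"linear":[0,0,130],"spin":0},{"jaw":1,"linear":[0,0,130],"spin":0}]}}

```text
clock: 18.72
tool_pos: [631.4, -286.1, 136.7]
tcp_rot: [0.979, -0.203, -0.001, -0.0]
wrist_force: [0.5, -0.4, -1.9]
width: 0.254
```

```bash
python3 - <<'E'
from h import *
st(); snap('wrist','w16');st()
E
```

```text
t 18.72 pos [ 631.4 -286.1  136.7] yaw -23.4 F [ 0.5 -0.4 -1.9] w 23.9 q6 1.45
t 18.77 pos [ 630.8 -285.8  135.5] yaw -23.4 F [-0.2  0.2 -1.4] w 24.1 q6 1.45
```

View pics/w16.png

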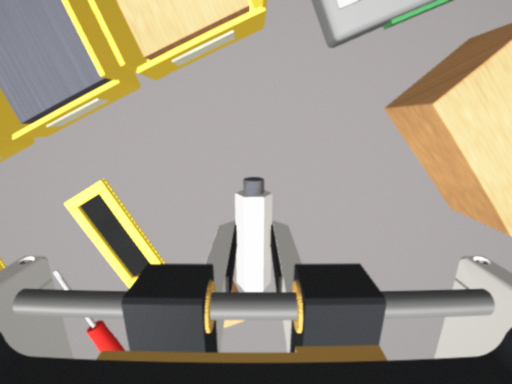

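spacer80 is held level at (254,235), grip height 7.5 mm. To tray80 at (453.5,287.7), yaw -10.2°.

Call:
{"op": "play_rows", "data": {"commands": [{"jaw":1,"linear":[-177,573,0],"spin":13.2},{"jaw":1,"linear":[-177,573,0],"spin":13.2},{"jaw":1,"linear":[-177,573,0],"spin":13.2},{"jaw":1,"linear":[-177,573,0],"spin":13.2},{"jaw":1,"linear":[-177,573,0],"spin":13.2},{"jaw":1,"linear":[-177,573,0],"spin":13.2},{"jaw":1,"linear":[-177,573,0],"spin":13.2},{"jaw":1,"linear":[-177,573,0],"spin":13.2},{"jaw":1,"linear":[-177,573,0],"spin":13.2},{"jaw":1,"linear":[-177,573,0],"spin":13.2},{"jaw":1,"linear":[-177,573,0],"spin":13.2},{"jaw":1,"linear":[-177,573,0],"spin":13.2}]}}

```text
clock: 19.77
tool_pos: [481.9, 192.4, 135.3]
tcp_rot: [0.996, -0.089, -0.002, 0.001]
wrist_force: [1.2, -0.1, -0.4]
width: 0.249
```

Call:
{"op": "play_rows", "data": {"commands": [{"jaw":1,"linear":[-28,95,0],"spin":0},{"jaw":1,"linear":[-28,95,0],"spin":0},{"jaw":1,"linear":[-28,95,0],"spin":0},{"jaw":1,"linear":[-28,95,0],"spin":0},{"jaw":1,"linear":[-28,95,0],"spin":0},{"jaw":1,"linear":[-28,95,0],"spin":0},{"jaw":1,"linear":[-28,95,0],"spin":0}]}}

```text
clock: 20.35
tool_pos: [456.5, 284.6, 136.6]
tcp_rot: [0.996, -0.09, -0.001, 0.001]
wrist_force: [0.8, -0.3, -0.5]
width: 0.25
```

```bash
python3 - <<'E'
from h import *
st(); snap('wrist','w17');st()
E
```

```text
t 20.35 pos [456.5 284.6 136.6] yaw -10.3 F [ 0.8 -0.3 -0.5] w 23.5 q6 2.18
t 20.4 pos [456.8 284.6 136.9] yaw -10.3 F [-0.2  0.1 -1. ] w 23.8 q6 2.18
```

View pics/w17.png

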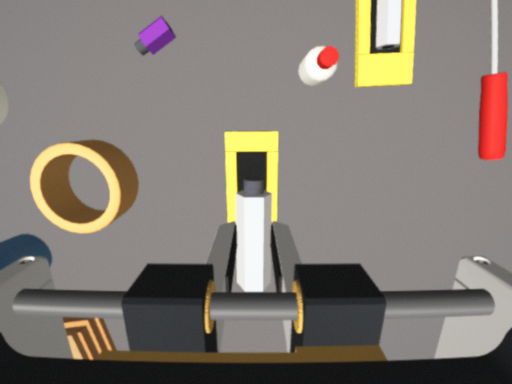

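Aligned with tray80's slot (251,175). The tape roll at (82,187) and the cup are clear. Correcting by (-3,+3) and lowering.

Call:
{"op": "play_rows", "data": {"commands": [{"jaw":1,"linear":[-3,3,-40],"spin":0},{"jaw":1,"linear":[-3,3,-80],"spin":0},{"jaw":1,"linear":[-3,3,-105],"spin":0},{"jaw":1,"linear":[-3,3,-118],"spin":0},{"jaw":1,"linear":[-3,3,-120],"spin":0},{"jaw":1,"linear":[-3,3,-120],"spin":0},{"jaw":1,"linear":[-3,3,-120],"spin":0},{"jaw":1,"linear":[-3,3,-120],"spin":0},{"jaw":1,"linear":[-3,3,-120],"spin":0},{"jaw":1,"linear":[-3,3,-120],"spin":0}]}}

```text
clock: 21.23
tool_pos: [454.3, 289.4, 18.6]
tcp_rot: [0.996, -0.089, 0.001, -0.001]
wrist_force: [0.4, -0.5, -0.9]
width: 0.256
```

```bash
python3 - <<'E'
from h import *
st(); snap('wrist','w18');st()
E
```

```text
t 21.23 pos [454.3 289.4  18.6] yaw -10.2 F [ 0.4 -0.5 -0.9] w 24.0 q6 2.19
t 21.28 pos [454.1 289.4  18.4] yaw -10.2 F [-0.1  0.5 -0.4] w 23.5 q6 2.19
```

View pics/w18.png

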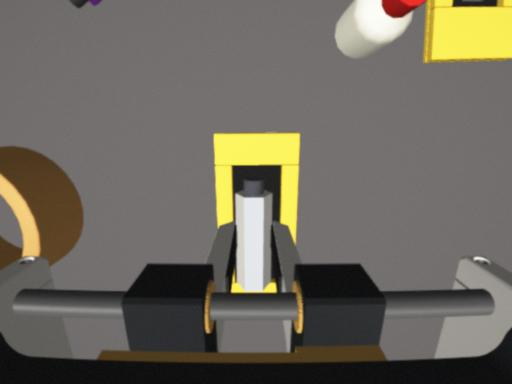

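Call:
{"op": "play_rows", "data": {"commands": [{"jaw":1,"linear":[-1,-2,-4],"spin":0},{"jaw":1,"linear":[-1,-2,-5.5],"spin":0},{"jaw":1,"linear":[-1,-2,-5.5],"spin":0},{"jaw":1,"linear":[-1,-2,-5.5],"spin":0},{"jaw":1,"linear":[-1,-2,-5.5],"spin":0}]}}

```text
clock: 21.7
tool_pos: [452.5, 287.1, 11.9]
tcp_rot: [0.996, -0.089, -0.0, 0.0]
wrist_force: [-1.0, -0.3, -0.4]
width: 0.256
```

```bash
python3 - <<'E'
from h import *
st(); snap('wrist','w18');st()
E
```

```text
t 21.7 pos [452.5 287.1  11.9] yaw -10.2 F [-1.  -0.3 -0.4] w 24.0 q6 2.18
t 21.75 pos [452.6 287.2  11.9] yaw -10.2 F [ 1.1 -0.1 -2.1] w 23.6 q6 2.18
```

Call:
{"op": "play_rows", "data": {"commands": [{"jaw":0.4,"linear":[0,0,0],"spin":0},{"jaw":0.4,"linear":[0,0,0],"spin":0},{"jaw":0.3,"linear":[0,0,0],"spin":0},{"jaw":0.2,"linear":[0,0,0],"spin":0},{"jaw":0.1,"linear":[0,0,0],"spin":0},{"jaw":0,"linear":[0,0,0],"spin":0},{"jaw":0,"linear":[0,0,20],"spin":0},{"jaw":0,"linear":[0,0,60],"spin":0},{"jaw":0,"linear":[0,0,100],"spin":0},{"jaw":0,"linear":[0,0,125],"spin":0},{"jaw":0,"linear":[0,0,125],"spin":0},{"jaw":0,"linear":[0,0,125],"spin":0}]}}

```text
clock: 22.75
tool_pos: [453.5, 287.6, 138.6]
tcp_rot: [0.996, -0.089, 0.002, -0.001]
wrist_force: [0.0, -0.4, -0.3]
width: 0.503
```

```bash
python3 - <<'E'
from h import *
st(); wfind('w19',zmin=14);st()
E
```

```text
t 22.75 pos [453.5 287.6 138.6] yaw -10.2 F [ 0.  -0.4 -0.3] w 47.3 q6 2.18
comp px [390.  22.] 1063 [605.9 117.3  43.1  25.5  -6.9] z [24.4 26.5]
comp px [497.  35.] 310 [577.2   1.2  72.2   9.5  -1.9] z [15.2 16.7]
comp px [254. 192.] 1371 [454.6 286.7  80.   24.6 -10.7] z [24.4 26.4]
bright [390.  21.] [606.1 117.2  42.6  25.5  -6.9]
bright [497.  35.] [577.2   1.2  72.2   9.5  -1.9]
bright [254. 195.] [449.9 288.5  69.8  24.2  -9.6]
t 22.8 pos [452.2 287.  136.9] yaw -10.2 F [ 0.3 -0.6 -1. ] w 47.2 q6 2.18
```

View pics/w19.png

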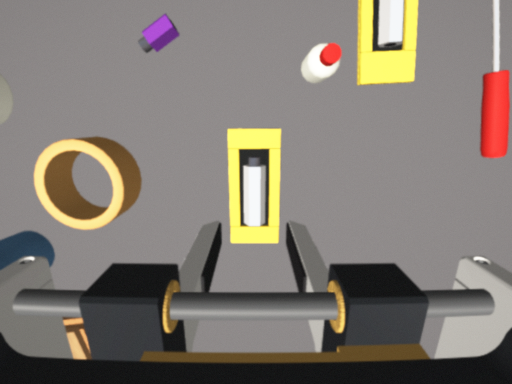

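spacer80 lies flat in its slot at (254,192), top at 26.4 mm. Now spacer100 at (452.5,-301), yaw 54°.

Call:
{"op": "play_rows", "data": {"commands": [{"jaw":0,"linear":[0,-588,0],"spin":64.5},{"jaw":0,"linear":[0,-588,0],"spin":64.5},{"jaw":0,"linear":[0,-588,0],"spin":64.5},{"jaw":0,"linear":[0,-588,0],"spin":64.5},{"jaw":0,"linear":[0,-588,0],"spin":64.5},{"jaw":0,"linear":[0,-588,0],"spin":64.5},{"jaw":0,"linear":[0,-588,0],"spin":64.5},{"jaw":0,"linear":[0,-588,0],"spin":64.5},{"jaw":0,"linear":[0,-588,0],"spin":64.5},{"jaw":0,"linear":[0,-588,0],"spin":64.5},{"jaw":0,"linear":[0,-588,0],"spin":64.5},{"jaw":0,"linear":[0,-588,0],"spin":64.5}]}}

```text
clock: 23.8
tool_pos: [451.6, -158.6, 134.9]
tcp_rot: [0.889, 0.457, -0.001, -0.002]
wrist_force: [0.8, 0.1, -0.2]
width: 0.5
```

Call:
{"op": "play_rows", "data": {"commands": [{"jaw":0,"linear":[0,-142,0],"spin":0},{"jaw":0,"linear":[0,-142,0],"spin":0},{"jaw":0,"linear":[0,-142,0],"spin":0},{"jaw":0,"linear":[0,-142,0],"spin":0},{"jaw":0,"linear":[0,-142,0],"spin":0},{"jaw":0,"linear":[0,-142,0],"spin":0},{"jaw":0,"linear":[0,-142,0],"spin":0},{"jaw":0,"linear":[0,-142,0],"spin":0}]}}

```text
clock: 24.47
tool_pos: [453.0, -297.3, 136.4]
tcp_rot: [0.889, 0.457, -0.0, -0.001]
wrist_force: [0.7, -0.5, -0.5]
width: 0.498
```

```bash
python3 - <<'E'
from h import *
st(); wfind('w20',zmin=14);st()
E
```

```text
t 24.47 pos [ 453.  -297.3  136.4] yaw 54.4 F [ 0.7 -0.5 -0.5] w 46.8 q6 -0.09
comp px [148.  43.] 954 [ 459.4 -106.3   40.9   25.6  -12.3] z [23.2 26.5]
comp px [257. 193.] 1470 [ 456.3 -301.5   99.9   21.9   54.3] z [20.9 22.5]
bright [146.  44.] [ 458.6 -106.4   39.1   25.6  -17.2]
bright [257. 195.] [ 456.  -301.9   98.8   21.9   54.3]
t 24.52 pos [ 453.2 -297.5  136.7] yaw 54.4 F [ 0.7 -0.4 -0. ] w 46.6 q6 -0.09
```

View pics/w20.png

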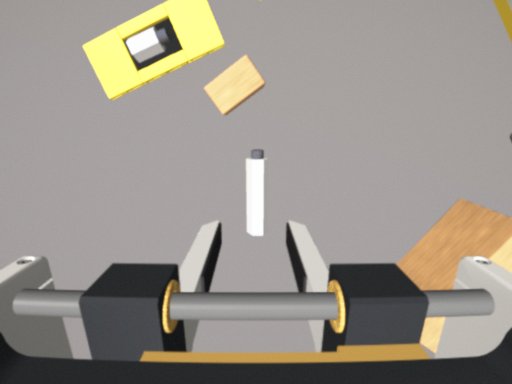

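```bash
python3 - <<'E'
from h import *
p,d,c=load('w20');W=world(d,c)
q=W[190:345,395:470].reshape(-1,3);q=q[(q[:,2]>40)&(q[:,2]<110)]
a=np.radians(54.4);R=q[:,:2]-[454,-301]
al=R@[np.cos(a),np.sin(a)];j=R@[np.sin(a),-np.cos(a)]
print(len(q),q[:,2].max(),'jaw',j.min(),'along',al.min(),al.max(),q[:,:2].min(0),q[:,:2].max(0))
E
```

```text
2207 91.61280463694345 jaw 176.97954897898532 along -150.4021384232767 -27.310987713083925 [ 513.94545862 -537.69965613] [ 636.35304347 -464.04352989]
```

Call:
{"op": "play_rows", "data": {"commands": [{"jaw":0,"linear":[1,-3,-40],"spin":0},{"jaw":0,"linear":[1,-3,-70],"spin":0},{"jaw":0,"linear":[1,-3,-90],"spin":0},{"jaw":0,"linear":[1,-3,-90],"spin":0},{"jaw":0,"linear":[1,-3,-90],"spin":0}]}}

```text
clock: 24.93
tool_pos: [454.2, -301.1, 46.7]
tcp_rot: [0.89, 0.457, -0.0, -0.001]
wrist_force: [0.4, -0.4, -0.2]
width: 0.499
```

The brown box is 177 mm or more away, so it is clear. Going down.

Call:
{"op": "play_rows", "data": {"commands": [{"jaw":0,"linear":[0,0,-25],"spin":0},{"jaw":0,"linear":[0,0,-39],"spin":0},{"jaw":0,"linear":[0,0,-39],"spin":0},{"jaw":0,"linear":[0,0,-39],"spin":0},{"jaw":0,"linear":[0,0,-39],"spin":0},{"jaw":0,"linear":[0,0,-39],"spin":0},{"jaw":0,"linear":[0,0,-39],"spin":0}]}}

```text
clock: 25.52
tool_pos: [455.3, -303.3, 9.4]
tcp_rot: [0.89, 0.456, 0.001, 0.001]
wrist_force: [0.9, -0.7, 0.1]
width: 0.5
```

```bash
python3 - <<'E'
from h import *
st(); snap('wrist','w21');st()
E
```

```text
t 25.52 pos [ 455.3 -303.3    9.4] yaw 54.3 F [ 0.9 -0.7  0.1] w 47.0 q6 -0.09
t 25.57 pos [ 455.1 -303.2    9.2] yaw 54.3 F [ 0.3 -0.7 -0.3] w 47.0 q6 -0.09
```

View pics/w21.png

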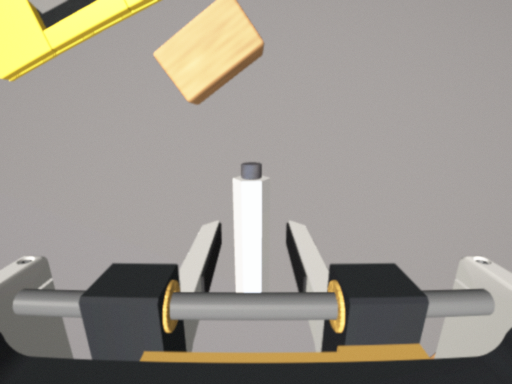

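spacer100 is between the fingers at (250,235), slightly left of centre. A small shift, then close.

Call:
{"op": "play_rows", "data": {"commands": [{"jaw":0,"linear":[-1,2,-1],"spin":0},{"jaw":0,"linear":[-1,2,-1],"spin":0},{"jaw":0,"linear":[-1,2,-1],"spin":0},{"jaw":0.3,"linear":[-1,2,-1],"spin":0},{"jaw":1,"linear":[-1,2,-1],"spin":0},{"jaw":1,"linear":[-1,2,-1],"spin":0},{"jaw":1,"linear":[-1,2,-1],"spin":0},{"jaw":1,"linear":[-1,2,-1],"spin":0},{"jaw":1,"linear":[-1,2,-1],"spin":0},{"jaw":1,"linear":[-1,2,-1],"spin":0}]}}

```text
clock: 26.4
tool_pos: [453.6, -300.8, 7.0]
tcp_rot: [0.89, 0.456, 0.0, 0.0]
wrist_force: [0.5, -0.1, -0.3]
width: 0.253
```

```bash
python3 - <<'E'
from h import *
st(); snap('wrist','w22');st()
E
```

```text
t 26.4 pos [ 453.6 -300.8    7. ] yaw 54.3 F [ 0.5 -0.1 -0.3] w 23.7 q6 -0.09
t 26.45 pos [ 453.6 -300.8    7. ] yaw 54.3 F [ 0.7 -1.  -0.2] w 23.3 q6 -0.09
```

Call:
{"op": "play_rows", "data": {"commands": [{"jaw":1,"linear":[0,0,20],"spin":0},{"jaw":1,"linear":[0,0,50],"spin":0},{"jaw":1,"linear":[0,0,90],"spin":0},{"jaw":1,"linear":[0,0,120],"spin":0},{"jaw":1,"linear":[0,0,120],"spin":0},{"jaw":1,"linear":[0,0,120],"spin":0},{"jaw":1,"linear":[0,0,120],"spin":0}]}}

```text
clock: 27.03
tool_pos: [452.4, -299.7, 125.9]
tcp_rot: [0.89, 0.456, -0.0, -0.001]
wrist_force: [-0.3, -0.6, -1.7]
width: 0.254
```

```bash
python3 - <<'E'
from h import *
st(); snap('wrist','w23');st()
E
```

```text
t 27.03 pos [ 452.4 -299.7  125.9] yaw 54.3 F [-0.3 -0.6 -1.7] w 23.8 q6 -0.09
t 27.08 pos [ 452.  -299.5  125.2] yaw 54.3 F [-0.2  0.2 -1.7] w 23.9 q6 -0.09
```

View pics/w23.png

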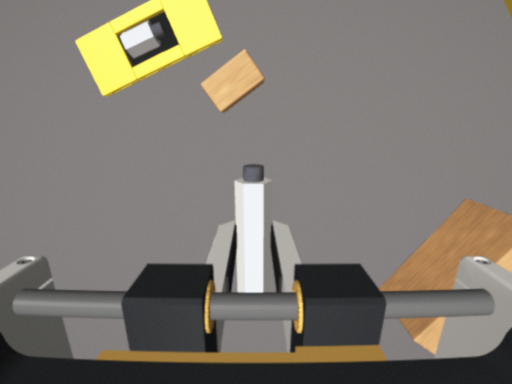

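spacer100 is held level at (252,235). To tray100 at (640.6,-99), yaw 5.9°.

Call:
{"op": "play_rows", "data": {"commands": [{"jaw":1,"linear":[188,201,0],"spin":-48.4},{"jaw":1,"linear":[188,201,0],"spin":-48.4},{"jaw":1,"linear":[188,201,0],"spin":-48.4},{"jaw":1,"linear":[188,201,0],"spin":-48.4},{"jaw":1,"linear":[188,201,0],"spin":-48.4},{"jaw":1,"linear":[188,201,0],"spin":-48.4},{"jaw":1,"linear":[188,201,0],"spin":-48.4},{"jaw":1,"linear":[188,201,0],"spin":-48.4},{"jaw":1,"linear":[188,201,0],"spin":-48.4},{"jaw":1,"linear":[188,201,0],"spin":-48.4},{"jaw":1,"linear":[188,201,0],"spin":-48.4},{"jaw":1,"linear":[188,201,0],"spin":-48.4}]}}

```text
clock: 28.08
tool_pos: [640.1, -100.8, 126.3]
tcp_rot: [0.999, 0.051, -0.001, -0.0]
wrist_force: [0.6, 0.2, -2.2]
width: 0.255
```

```bash
python3 - <<'E'
from h import *
st(); snap('wrist','w24');st()
E
```

```text
t 28.08 pos [ 640.1 -100.8  126.3] yaw 5.8 F [ 0.6  0.2 -2.2] w 24.0 q6 1.21
t 28.13 pos [ 640.4 -100.9  126.7] yaw 5.8 F [ 0.4  0.6 -1.7] w 23.7 q6 1.21
```

View pics/w24.png

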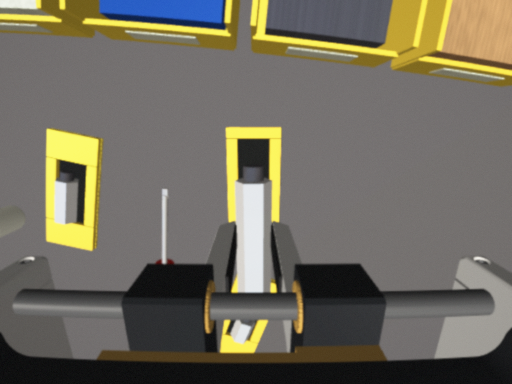

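Aligned with tray100's slot (254,170). Lowering.

Call:
{"op": "play_rows", "data": {"commands": [{"jaw":1,"linear":[0,1,-40],"spin":0},{"jaw":1,"linear":[0,1,-75],"spin":0},{"jaw":1,"linear":[0,1,-100],"spin":0},{"jaw":1,"linear":[0,1,-110],"spin":0},{"jaw":1,"linear":[0,1,-110],"spin":0},{"jaw":1,"linear":[0,1,-110],"spin":0},{"jaw":1,"linear":[0,1,-110],"spin":0},{"jaw":1,"linear":[0,1,-110],"spin":0},{"jaw":1,"linear":[0,1,-110],"spin":0},{"jaw":1,"linear":[0,1,-110],"spin":0}]}}

```text
clock: 28.97
tool_pos: [642.3, -98.9, 18.4]
tcp_rot: [0.999, 0.051, 0.001, 0.0]
wrist_force: [0.1, -0.1, -1.2]
width: 0.255
```

```bash
python3 - <<'E'
from h import *
st(); snap('wrist','w25');st()
E
```

```text
t 28.97 pos [642.3 -98.9  18.4] yaw 5.9 F [ 0.1 -0.1 -1.2] w 24.0 q6 1.21
t 29.02 pos [642.  -98.8  18.1] yaw 5.9 F [ 0.1  0.3 -2.2] w 23.6 q6 1.21
```

View pics/w25.png

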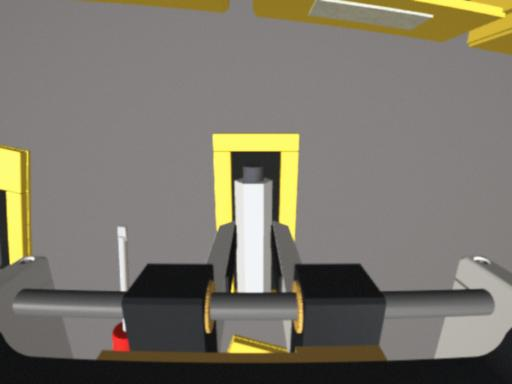

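Call:
{"op": "play_rows", "data": {"commands": [{"jaw":1,"linear":[-1,-1,-4],"spin":0},{"jaw":1,"linear":[-1,-1,-5.5],"spin":0},{"jaw":1,"linear":[-1,-1,-5.5],"spin":0},{"jaw":1,"linear":[-1,-1,-5.5],"spin":0},{"jaw":1,"linear":[-1,-1,-5.5],"spin":0},{"jaw":1,"linear":[-1,-1,-5.5],"spin":0}]}}

```text
clock: 29.52
tool_pos: [640.4, -99.7, 11.4]
tcp_rot: [0.999, 0.051, -0.0, 0.0]
wrist_force: [-0.5, 0.1, -1.9]
width: 0.255
```

```bash
python3 - <<'E'
from h import *
st(); snap('wrist','w25');st()
E
```

```text
t 29.52 pos [640.4 -99.7  11.4] yaw 5.9 F [-0.5  0.1 -1.9] w 24.0 q6 1.21
t 29.57 pos [640.4 -99.7  11.4] yaw 5.9 F [ 0.8 -0.1 -1.7] w 23.3 q6 1.21
```

Call:
{"op": "play_rows", "data": {"commands": [{"jaw":0.4,"linear":[0,0,0],"spin":0},{"jaw":0.4,"linear":[0,0,0],"spin":0},{"jaw":0.3,"linear":[0,0,0],"spin":0},{"jaw":0.2,"linear":[0,0,0],"spin":0},{"jaw":0.1,"linear":[0,0,0],"spin":0},{"jaw":0,"linear":[0,0,0],"spin":0},{"jaw":0,"linear":[0,0,20],"spin":0},{"jaw":0,"linear":[0,0,60],"spin":0},{"jaw":0,"linear":[0,0,100],"spin":0},{"jaw":0,"linear":[0,0,140],"spin":0},{"jaw":0,"linear":[0,0,150],"spin":0},{"jaw":0,"linear":[0,0,150],"spin":0}]}}

```text
clock: 30.57
tool_pos: [643.0, -100.3, 166.2]
tcp_rot: [0.999, 0.051, 0.004, 0.001]
wrist_force: [0.6, 0.7, 0.1]
width: 0.498
```

Call:
{"op": "play_rows", "data": {"commands": [{"jaw":0,"linear":[0,0,40],"spin":0},{"jaw":0,"linear":[-20,-40,80],"spin":0},{"jaw":0,"linear":[-40,-80,80],"spin":0},{"jaw":0,"linear":[-60,-120,80],"spin":0},{"jaw":0,"linear":[-80,-160,80],"spin":0},{"jaw":0,"linear":[-100,-200,80],"spin":0},{"jaw":0,"linear":[-120,-240,80],"spin":0},{"jaw":0,"linear":[-140,-280,80],"spin":0},{"jaw":0,"linear":[-160,-320,80],"spin":0},{"jaw":0,"linear":[-180,-360,80],"spin":0},{"jaw":0,"linear":[-180,-360,80],"spin":0},{"jaw":0,"linear":[-180,-360,80],"spin":0}]}}

```text
clock: 31.57
tool_pos: [455.7, -465.9, 237.8]
tcp_rot: [0.999, 0.048, -0.003, 0.0]
wrist_force: [0.1, 0.8, -0.0]
width: 0.501
```

```bash
python3 - <<'E'
from h import *
st(); p,d,c=snap('top','t2'); snap('side','s2');st()
W=world(d,c);hsv=cv2.cvtColor(p,cv2.COLOR_RGB2HSV)
for n,(u,v) in {'40':(315,251),'60':(225,183),'80':(151,249),'100':(313,175)}.items():
    R=36;q=W[v-R:v+R,u-R:u+R];m=(q[:,:,2]>14)&(q[:,:,2]<40)&(hsv[v-R:v+R,u-R:u+R,1]<70)
    k,l,s,ce=cv2.connectedComponentsWithStats(m.astype(np.uint8))
    j=1+np.argmax(s[1:,4]);P=q[l==j];print(n,rect(P[:,:2]),np.percentile(P[:,2],[50,95,100]).round(1))
print(boxes_of('oiler','top'),boxes_of('oiler','side'))
cv2.imwrite('pics/t2z.png',cv2.resize(p[120:290,100:430,::-1],(792,408),interpolation=cv2.INTER_CUBIC))
E
```

```text
t 31.57 pos [ 455.7 -465.9  237.8] yaw 5.5 F [ 0.1  0.8 -0. ] w 47.1 q6 0.58
t 31.67 pos [ 458.9 -460.2  238.5] yaw 5.7 F [ 0.5  0.9 -0. ] w 46.7 q6 0.58
40 [ 457.1 -104.5   40.8   25.2  -14.2] [23.7 27.8 31. ]
60 [612.7 117.3  59.7  25.1  -6.9] [24.5 28.8 30.9]
80 [452.3 286.3  80.8  26.  -10.3] [24.6 29.  31.2]
100 [639.4 -98.1 100.   25.5   6.4] [24.1 27.9 32. ]
[{'uv': [184.5, 198.3], 'confidence': 0.46}] [{'uv': [217.2, 237.2], 'confidence': 0.81}]
```

View pics/t2z.png

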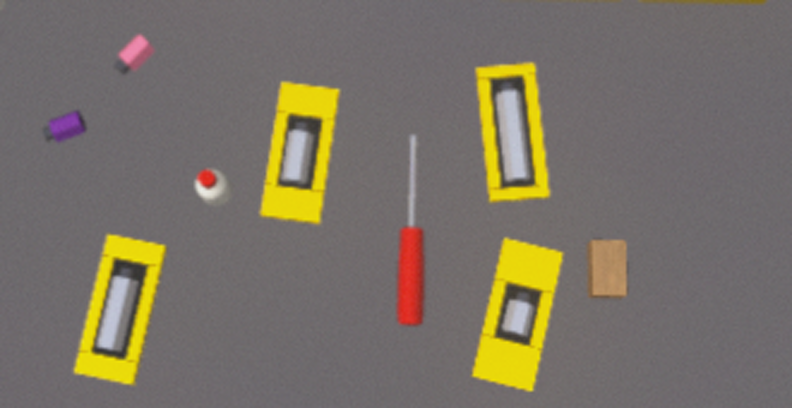

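View pics/s2.png

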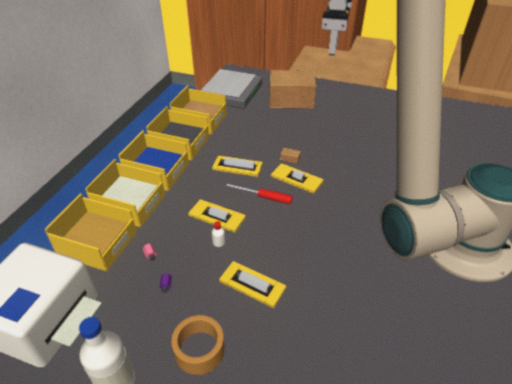

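Both pictures show all four spacers lying inside their slots. The oiler stands at side (217,237), and the pink and purple parts have not moved. Handing in.

```bash
python3 -c "
from cell import order
print(order.job_done())"
```

```text
the job is handed in; nothing more can be done
None
```

All four silver spacers are in the slots cut for their lengths, placed in order 40, 60, 80, 100 mm. I handed the job in at about 32 s, with the arm clear of everything.

- **Final position check (top camera):** each spacer is centred within about 3 mm of its slot centre, turned within about 1.5° of it, and measures its right length.
- **Height check:** wrist-camera depth put the tops of the 40, 60 and 80 mm spacers at about 26.4 mm, as expected for lying on the slot floor (26 mm). I took no wrist close-up of the 100 mm spacer after releasing it. For it I have only the noisier top-camera depth (median 24.1 mm), which reads about the same as for the other three.
- **Other things:** the oil bottle is still standing where it was, and the pink and purple look-alikes were not touched.
- **Disagreements:** the wrist camera read spacer positions 2 to 4 mm off from the top camera, so I grasped between the two. The 60 mm spacer was gripped 2 to 4 mm higher than the others, at 9.5 mm, because the arm was still settling; I allowed for that when placing it.
- **Forces:** the largest wrist force in any reading was about 6.5 N.

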